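Check the sprung-shoe gap with a gauge blade and change the feed over

ROBOT

A 7-joint arm with a two-finger parallel gripper is mounted at the origin on the work surface. World frame = base frame: x ahead of the robot, y to its left, z up, the work surface at z = 0. Lengths are in m, angles in rad, forces in N, time in s.
With the tool pointing down it reaches from about 0.4 to 0.85 m from the base axis. Payload 10.4 kg.
Tool frame: the origin (TCP) lies between the finger pads; the fingertips stand 17 mm ahead of it and the grasp point (between the pads) lies 2 mm behind it; z points along the fingers, y is the direction in which the jaws open and shut (so a half turn about z gives the same grasp; the last joint's range is limited). The gripper opens to 85 mm and grips with 20 to 120 N. Pads are 22 mm wide; open, the fingers measure 114 mm over their backs; the gripper's body (76 mm by 85 mm) begins 54 mm behind the grasp point. The pads swing forward as they close: fully open they stand 13 mm farther back than shut.
Start: joints at [1.08, 0.332, -0.065, 1.46, 0.022, 1.35, -0.088], TCP at [0.282, -0.558, 0.248] pointing down, gripper open.
Joint ranges: [-2.6, 2.6], [-0.5, 2.12], [-1.47, 1.34], [0.16, 2.42], [-1.27, 4.41], [0.06, 2.06], [-2.6, 2.6]. Speed limits (rad/s): [2.22, 2.22, 2.79, 2.79, 3.14, 3.14, 3.14].

INTERFACE

Orientations are given as a unit quaternion [x, y, z, w].
In Python, from workcell import manip gives the robot as it stands.
- The arm moves only by the tool jog_arm, never from a script. Its argument "steps" is one flat list of numbers, 5 for each row, row after row: the finger opening in m, from 0 to 0.0854, then the shift along the tool's x, y, z in m, then the turn about the tool's z in rad. In form: [gripper, x, y, z, twist, gripper, x, y, z, twist, ...]. A call has exactly 10 rows; each row is the pose to reach, as a shift and turn from the pose commanded when the call began, along the tool's axes at that moment; what a row does not reach only later rows make up. A row lasts 1/10 s, in which the tool goes at most 50 mm and 8.59 degrees, less where a joint would pass 70% of its speed; a pose out of reach is approached as far as the arm can. A call with a gripper value outside its range is refused whole. The fingers move at their own pace and stop on an object; "grip_force" is the grip in N (left out, the last holds). Time passes only in rows, so rows that repeat a pose let the fingers close, or fill a call up. It gives the time, the measured TCP pose, the force and the opening at its end, in the units of the state.
- manip.get_obs(): the state, without advancing time (a new reading comes with each control period).
- manip.camera(name): name is "scene" or "top" or "wrist"; returns (picture, depth): 400x640x3 uint8, red, green, blue; 400x640 float32, m along the optical axis (not along the pixel's ray), 0 where there is no reading.
- manip.calibration(name): a dict with "mtx" (3x3 intrinsics, pixels), "world_to_cam" (4x4, takes a point from world to camera coordinates). Camera axes: x right, y down, z forward; pixel columns grow to the right and rows downward; lengths in m; the calibration is good to about 2 mm. A picture is of the moment at which its call begins: read the wrist's pose just before it. calibration takes no time and is no camera call; for the wrist camera it gives the pose at the moment of the call.
- manip.hand_in(): hands the job in, once; it reports no verdict.
The state is a dict: "clock": time; "joint_pos": joint angles; "joint_velocities": joint speeds; "tau": joint torques, N m; "position": TCP position; "ee_rot": TCP orientation; "ft_force": force on the tool from outside, world axes, zero at the start; "torque": the same for the moment, N m; "grip_width": opening from 0.0 (shut) to 1.0 (fully open).
Only numpy, scipy, OpenCV 4.12 (cv2) and the standard library are available. Lean on these libraries where they do the work, as an engineer would, in place of code of your own. Each camera call takes 0.05 s, during which the arm holds its last target.

TASK

Find which of the two gauge blades fits the gap between the fence and the sprung wooden shoe: hold it by its handle and slide it along the fence fully home to the red stop; the right one drags lightly on the shoe, one that goes in freely is too thin, one that will not go in is too thick. Draw it out, stand it upright on the green mat so that both blades end up there, then swing the red-handled feed selector from the yellow (saw) side to upright off, pause there for a second, and swing it on fully over to the green (router) side, leaving everything else on the bench where it is.

Things in the scene. Friction and masses are not known exactly. Their poses are not given: they have to be found in the camera images.
- thin_gauge: gauge blade standing on the mat, 130 mm long, about 160 g. Handle: blue block 50 mm long (x), 24 wide (y), 48 high, gripped across its 24 mm. An aluminium blade 80 mm long, 34 high, 8 mm thick, its nose rounded, runs from the handle's front along +x, centred, bottoms flush. Origin under the middle of the handle, on the underside; z up
- thick_gauge: gauge blade standing on the mat, 130 mm long, about 200 g. Handle: orange block 50 mm long (x), 24 wide (y), 48 high, gripped across its 24 mm. An aluminium blade 80 mm long, 34 high, 13 mm thick, its nose rounded, runs from the handle's front along +x, centred, bottoms flush. Origin under the middle of the handle, on the underside; z up
- thin_gauge_tip (a point): foremost point, at mid height, of the rounded nose of the thin (blue) gauge's blade: 105 mm ahead (+x) of its origin, 17 mm above its underside
- thick_gauge_tip (a point): foremost point, at mid height, of the rounded nose of the thick (orange) gauge's blade: 105 mm ahead (+x) of its origin, 17 mm above its underside
- mat: green mat fixed on the bench, 210 mm (x) by 190 mm (y), 3 mm thick; origin at the centre of its underside. The gauges stand on it side by side with their blades roughly along its +x
- station: trimming station fixed on the bench: grey base board 10 mm thick (x -125 to 175, y -100 to 100 mm), aluminium fence, red end stop. Origin at the mouth of the gap, on the line of the fence face, at bench level (underside of the board); +x runs along the fence into the gap, +y towards the fence, z up. The gap's floor is the board
- fence_face (a point): point on the fence face (y = 0 of the station) at x = 43 mm, 27 mm above the bench. The face is straight from x = 22 mm on, top 52 mm above the bench; from x = 0 to 22 mm it flares away by about 8 mm as a lead-in. Behind the fence, around x = 88, y = 52 mm of the station, stands a round grey motor 104 mm high
- stop_face (a point): point on the front face of the red end stop, at x = 70 mm of the station, on the fence line (y = 0), 27 mm above the bench; its top is 44 mm above the bench. A gauge is home when its tip touches this face; its handle then ends 10 mm before the mouth of the gap
- carriage: blue block fixed on the board at y below 0, carrying the sprung shoe. Parallel to the station; its origin is 10 mm above the bench at x = 0 of the station on the plane of the shoe's face at rest. Its top, with a steel bolt, is 56 mm above the bench
- gap_face (a point): point on the plane of the shoe's face when the shoe is at rest, 43 mm into the gap and 17 mm above the board; it does not move with the shoe. Minus its y in the station's frame is the gap's width at rest, 3 to 10.5 mm from start to start
- shoe (a joint): how far the wooden shoe is pressed back from rest, away from the fence (m): 0 at rest, 0.0072 at its limit, spring of 300 N/m with 1 N preload. Face straight from x = 22 to 66 mm of the station, with a 10 mm lead-in flare from x = 0 to 22 mm; a blade between the gap's width at rest and that plus 7.2 mm goes in and drags
- switch_box: grey box of the feed selector fixed on the bench, 130 mm (x) by 80 mm (y), 38 mm high; origin at the centre of its underside; yellow plate on top at -x (saw), white mark in the middle (off), green plate at +x (router)
- selector (a joint): angle of the selector lever about an axis along y of the box, 45 mm above the box's underside: 0 leaning 0.6 rad towards the box's -x (yellow, saw), 0.6 upright (off), 1.2 leaning 0.6 rad towards +x (green, router). No detents: it stays where it is left by friction, about 2 N at the grip
- selector_grip (a point): middle of the red round grip at the end of the selector lever, 24 mm in diameter and 45 mm long, in line with the lever; this point is 85 mm from the pivot axis. Below the grip the lever is a 10 mm rod
- stave: bystander: loose pine stave 160 x 36 x 20 mm; origin centre of underside
- glue: bystander: loose white glue bottle, 60 mm across, 150 mm high; origin centre of underside
- tape_roll: bystander: loose yellow roll of tape, 90 mm across, 24 mm high; origin centre of underside
- mallet: bystander: loose wooden mallet, head 70 x 120 x 75 mm centred on the origin (on its underside), 160 mm handle along its -x
- block_plane: bystander: loose wooden hand plane 200 x 55 mm, about 90 mm high; origin centre of underside
- driver: bystander: loose screwdriver, 220 mm long, lying along its x
Not all that is in view belongs to the job. Leave any purple look-alike of the thick_gauge alone.

How it is judged:
On the way, in this order (a step that is already met when the one before it is completed fails the run):
1. a gauge that fits is held home in the gap, tip within 6 mm of the stop, within 0.1 rad of the fence: thick for a gap at rest over 5.5 mm, thin for one under 7.8 mm (((x of thick_gauge_tip in the frame of station between 0.064 and 0.073 m and y of thick_gauge_tip in the frame of station between -0.016 and 0.001 m and z of thick_gauge_tip in the frame of station between 0.022 and 0.036 m and angle between the x axis of thick_gauge and the x axis of station, either way round below 0.1 rad and angle between thick_gauge's own z axis and vertical below 0.1 rad and contact force between the fingers and thick_gauge above 1 N and y of gap_face in the frame of station below -0.0055 m) or (x of thin_gauge_tip in the frame of station between 0.064 and 0.073 m and y of thin_gauge_tip in the frame of station between -0.016 and 0.001 m and z of thin_gauge_tip in the frame of station between 0.022 and 0.036 m and angle between the x axis of thin_gauge and the x axis of station, either way round below 0.1 rad and angle between thin_gauge's own z axis and vertical below 0.1 rad and contact force between the fingers and thin_gauge above 1 N and y of gap_face in the frame of station above -0.0078 m))), for 0.25 s.
2. both gauges stand upright on the green mat, let go (x of thin_gauge in the frame of mat between -0.1 and 0.1 m and y of thin_gauge in the frame of mat between -0.09 and 0.09 m and x of thin_gauge_tip in the frame of mat between -0.11 and 0.11 m and y of thin_gauge_tip in the frame of mat between -0.1 and 0.1 m and z of thin_gauge in the frame of mat between 0 and 0.007 m and angle between each of thin_gauge, thick_gauge's own z axis and vertical below 0.08 rad and linear speed of each of thin_gauge, thick_gauge below 0.02 m/s and contact force between the fingers and thin_gauge below 0.2 N and x of thick_gauge in the frame of mat between -0.1 and 0.1 m and y of thick_gauge in the frame of mat between -0.09 and 0.09 m and x of thick_gauge_tip in the frame of mat between -0.11 and 0.11 m and y of thick_gauge_tip in the frame of mat between -0.1 and 0.1 m and z of thick_gauge in the frame of mat between 0 and 0.007 m and contact force between the fingers and thick_gauge below 0.2 N), for 0.2 s.
3. the selector stands at off (within 0.18 rad of upright), still, for half a second (value of joint selector between 0.42 and 0.78 rad and velocity of joint selector between -0.1 and 0.1 rad/s), for 0.5 s.
At the end, for the whole second after the job is handed in: Both gauges stand upright (within 0.08 rad) on the green mat, wholly over it to within about 10 mm, at rest and released, and the selector leans fully to the green side (over 1.05 rad of 1.2) (all of step 2 and value of joint selector above 1.05 rad); the robot touches nothing.
It fails at once if a bystander (stave, glue, tape roll, mallet, plane or screwdriver) is moved more than 40 mm (distance of any of stave, glue, tape_roll, mallet, block_plane, driver from where it was at the start of the episode above 0.04 m).
It also fails if it takes over 72 s, if anything falls off the work surface, if the arm or the gripper's body presses on something with over 40 N, if the wrist force passes 120 N, or if a joint passes its speed limit or range.

## Working session

There is one attempt and no reset: what is moved stays moved. The work goes in short steps, Python scripts to look and compute and a tool call to move; the robot and the scene stay as the last step left them, time stands still between calls to the robot, and variables do not carry over. Pictures are saved under pics/ and viewed, and the job is handed in when it is done.

Besides the shell and the picture viewer there is one more tool, called after "Request:" by a JSON object that holds its "op" and its "data". jog_arm: Moves the arm, as the interface text tells. Its arguments: {"type":"object","properties":{"steps":{"type":"array"},"grip_force":{"type":"number"}},"required":["steps"]}

```bash
mkdir -p pics; ls
python3 - <<'E'
from workcell import manip
import cv2, numpy as np
o=manip.get_obs()
for k,v in o.items(): print(k,np.round(v,4))
for n in ["scene","top","wrist"]:
    c=manip.calibration(n); im,d=manip.camera(n)
    np.savez(f"pics/{n}0.npz",im=im,d=d,**c)
    cv2.imwrite(f"pics/{n}0.png",im[:,:,::-1]); print(n,np.round(c["mtx"],1).tolist(),np.round(c["world_to_cam"],3).tolist())
E
```

```text
pics
clock 0.0
joint_pos [ 1.0804  0.3329 -0.0647  1.4609  0.0216  1.3499 -0.0885]
joint_velocities [-0.0005 -0.0002 -0.0006  0.0012 -0.002   0.0019  0.0006]
tau [ 1.00000e-04 -6.25442e+01  4.93000e-02 -3.91592e+01  1.62000e-02
  1.00000e-02 -0.00000e+00]
position [ 0.2817 -0.5576  0.2475]
ee_rot [ 9.728e-01  2.318e-01 -2.000e-04 -7.000e-04]
ft_force [ 0.0491  0.3456 -0.5956]
torque [ 0.0257  0.025  -0.0022]
grip_width 1.0029
scene [[461.6, 0.0, 323.1], [0.0, 461.6, 198.3], [0.0, 0.0, 1.0]] [[0.844, 0.536, -0.018, -0.438], [0.412, -0.67, -0.617, -0.094], [-0.343, 0.514, -0.787, 1.516], [0.0, 0.0, 0.0, 1.0]]
top [[395.6, 0.0, 314.5], [0.0, 395.6, 205.6], [0.0, 0.0, 1.0]] [[0.008, -1.0, 0.004, 0.075], [-0.981, -0.009, -0.195, 0.497], [0.195, -0.002, -0.981, 1.238], [0.0, 0.0, 0.0, 1.0]]
wrist [[300.2, 0.0, 322.1], [0.0, 300.2, 200.4], [0.0, 0.0, 1.0]] [[0.452, -0.892, -0.002, -0.624], [-0.847, -0.43, 0.312, -0.041], [-0.279, -0.139, -0.95, 0.38], [0.0, 0.0, 0.0, 1.0]]
```

View pics/scene0.png

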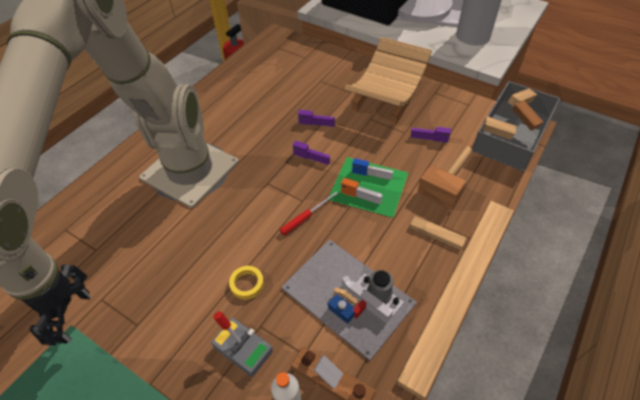

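View pics/top0.png

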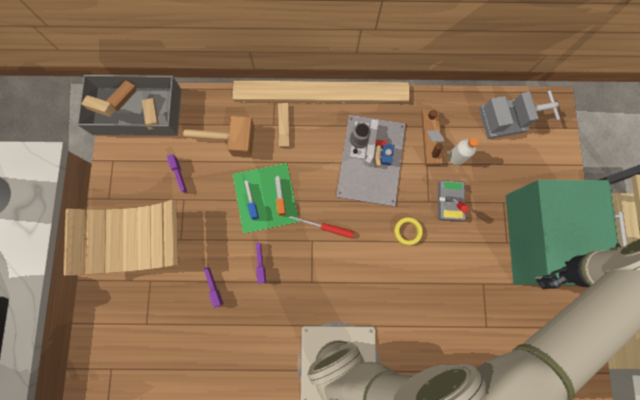

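View pics/wrist0.png

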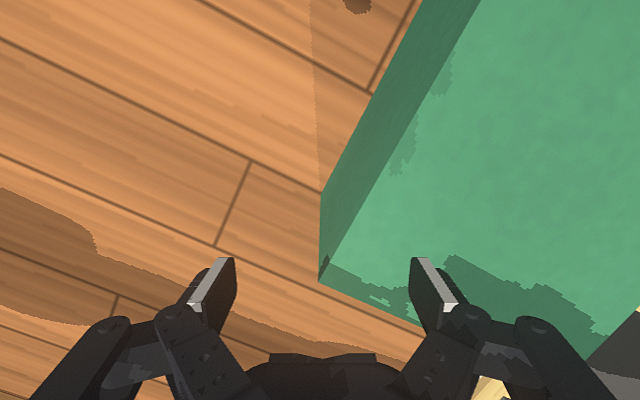

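```bash
cat > h.py <<'E'
import numpy as np, cv2
def load(n):
    f=np.load(f"pics/{n}.npz"); return f["im"],f["d"],f["mtx"],f["world_to_cam"]
def cast(K,T,u,v,z):
    r=np.linalg.inv(K)@np.array([u,v,1.]); R=T[:3,:3]; o=-R.T@T[:3,3]; w=R.T@r
    return o+w*(z-o[2])/w[2]
def proj(K,T,p):
    q=T[:3,:3]@np.asarray(p)+T[:3,3]; q=K@q; return q[:2]/q[2]
def cloud(d,K,T):
    v,u=np.mgrid[:d.shape[0],:d.shape[1]]
    P=np.stack([(u-K[0,2])/K[0,0]*d,(v-K[1,2])/K[1,1]*d,d],-1)
    return (P-T[:3,3])@T[:3,:3]
E
python3 - <<'E'
from h import *
im,*_=load("top0")
a=cv2.resize(im[100:250,220:480],None,fx=3,fy=3,interpolation=cv2.INTER_CUBIC)
cv2.imwrite("pics/t0z.png",a[:,:,::-1])
im,*_=load("scene0")
a=cv2.resize(im[140:400,200:430],None,fx=2.3,fy=2.3,interpolation=cv2.INTER_CUBIC)
cv2.imwrite("pics/s0z.png",a[:,:,::-1])
E
```

```text
(no output)
```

View pics/t0z.png

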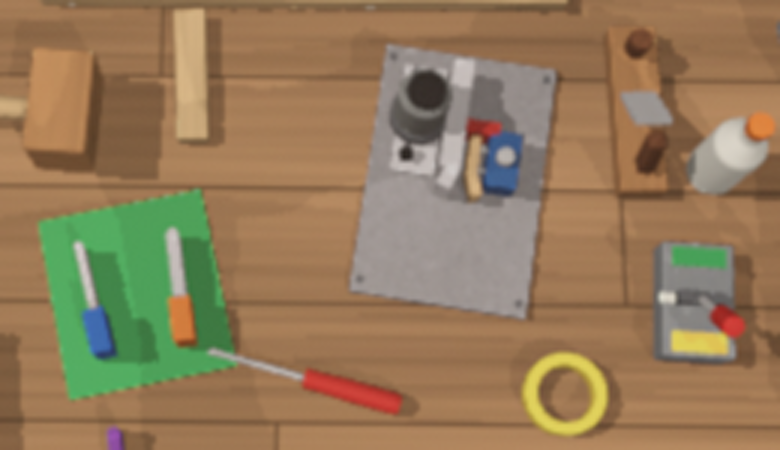

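View pics/s0z.png

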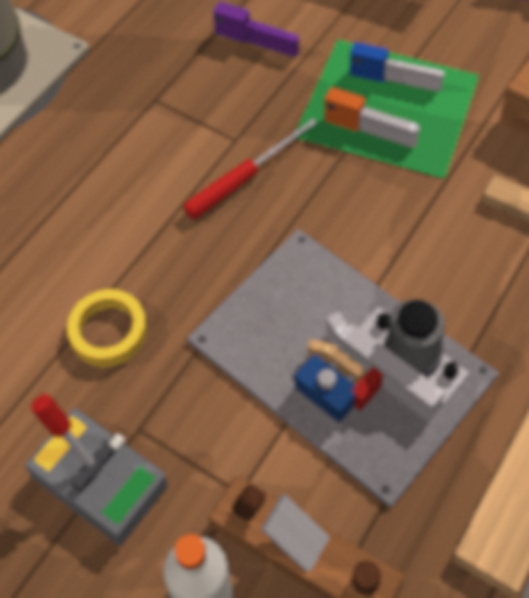

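Run:
```python
from h import *
im,d,K,T=load("top0")
hsv=cv2.cvtColor(im,cv2.COLOR_RGB2HSV)
def comp(m,lim=None,name='',z=0):
    n,l,s,c=cv2.connectedComponentsWithStats(m.astype(np.uint8))
    for i in range(1,n):
        if s[i,4]>25:
            r=cv2.minAreaRect(np.argwhere(l==i)[:,::-1].astype(np.float32))
            box=cv2.boxPoints(r)
            print(name,s[i,4],np.round(c[i],1),[np.round(cast(K,T,*b,z)[:2],4).tolist() for b in box])
H,S,V=[hsv[...,i].astype(int) for i in range(3)]
roi=np.zeros(H.shape,bool); roi[100:250,225:475]=1
comp(roi&(H>45)&(H<75)&(S>120),name='mat',z=.003)
comp(roi&(H>100)&(H<125)&(S>140),name='blue',z=.051)
comp(roi&(H>5)&(H<14)&(S>190)&(V>150),name='orange',z=.051)
comp(roi&(H<5)&(S>180),name='red',z=.1)
comp(roi&(H>22)&(H<32)&(S>130)&(V>140),name='yellow',z=.04)
# station board corners zoomed px
for u,v in [(387,45),(556,70),(527,318),(350,290)]:
    print('board',np.round(cast(K,T,220+u/3,100+v/3,.01),4))
for nm,z,pts in [('boxtop',.038,[(657,243),(735,245),(735,362),(656,358)]),('fence top',.052,[(455,58),(474,58),(437,182),(452,188)]),('bluetip',.037,[(79,243)]),('orangetip',.037,[(173,230)])]:
  for u,v in pts: print(nm,np.round(cast(K,T,220+u/3,100+v/3,z),4))
```

```text
mat 2482 [264.1 197.2] [[0.6114, 0.361], [0.6512, 0.179], [0.4521, 0.1362], [0.4145, 0.3133]]
mat 76 [452.3 185.2] [[0.5743, -0.3641], [0.5905, -0.3661], [0.5872, -0.4181], [0.5709, -0.4159]]
blue 103 [252.3 210.2] [[0.4986, 0.298], [0.5044, 0.2761], [0.458, 0.2629], [0.4523, 0.2847]]
red 59 [462.5 206.7] [[0.4922, -0.3662], [0.5051, -0.3795], [0.483, -0.3999], [0.4702, -0.3866]]
red 190 [337.4 230.2] [[0.4134, 0.0595], [0.4322, 0.0545], [0.4067, -0.041], [0.3881, -0.0358]]
yellow 107 [452.7 213.7] [[0.4841, -0.3446], [0.4846, -0.4002], [0.4647, -0.399], [0.4642, -0.3435]]
yellow 360 [408.1 231. ] [[0.4594, -0.1802], [0.4602, -0.2715], [0.3754, -0.2677], [0.3747, -0.1776]]
board [ 0.8299 -0.0396  0.01  ]
board [ 0.8007 -0.2365  0.01  ]
board [ 0.5053 -0.1933  0.01  ]
board [0.5356 0.0046 0.01  ]
boxtop [ 0.5858 -0.3342  0.038 ]
boxtop [ 0.5843 -0.4207  0.038 ]
boxtop [ 0.453 -0.412  0.038]
boxtop [ 0.4566 -0.3263  0.038 ]
fence top [ 0.796  -0.1124  0.052 ]
fence top [ 0.7962 -0.1339  0.052 ]
fence top [ 0.6495 -0.0896  0.052 ]
fence top [ 0.6427 -0.1061  0.052 ]
bluetip [0.5801 0.3061 0.037 ]
orangetip [0.5959 0.2025 0.037 ]
```

Run:
```python
from h import *
from scipy.spatial.transform import Rotation as Rn
im,d,K,T=load("wrist0")
p=np.array([ 0.2817,-0.5576,0.2475]);R=Rn.from_quat([.9728,.2318,-.0002,-.0007]).as_matrix()
c=-T[:3,:3].T@T[:3,3]
print('cam in tool',R.T@(c-p),'axes in tool',np.round(R.T@T[:3,:3].T,3))
# refine station with top cloud
im,d,K,T=load("top0"); P=cloud(d,K,T)
s=P[140:170,335:395]; print('board z?',np.round(P[175,365],4), 'mat z',np.round(P[185,270],4),'table',np.round(P[260,350],4))
# move plan to over station
t=np.array([.56,-.10,.28]); print('shift tool', R.T@(t-p))
```

```text
cam in tool [ 8.01058084e-02  6.01751077e-05 -1.25210379e-01] axes in tool [[ 0.001 -0.95  -0.312]
 [ 1.     0.001 -0.   ]
 [ 0.    -0.312  0.95 ]]
board z? [ 0.6114 -0.0918  0.0124] mat z [0.5753 0.2308 0.0046] table [ 0.3248 -0.0392  0.0007]
shift tool [ 0.45475162 -0.28297404 -0.03211781]
```

```bash
cat > sh.py <<'E'
import sys
from h import *
from scipy.spatial.transform import Rotation as Rn
def shift(o,t,yaw):
    """tool-axes shift & twist from pose obs to target TCP t with tool x at world yaw"""
    R=Rn.from_quat(o["ee_rot"]).as_matrix(); y=np.arctan2(R[1,0],R[0,0])
    return np.round(R.T@(np.asarray(t)-o["position"]),4), round(float(-(yaw-y)),4)
if __name__=="__main__":
    from workcell import manip
    o=manip.get_obs(); a=[float(x) for x in sys.argv[1:]]
    R=Rn.from_quat(o["ee_rot"]).as_matrix()
    print(o["clock"],np.round(o["position"],4),"yaw",round(float(np.arctan2(R[1,0],R[0,0])),4),"tilt",np.round(R[:2,2],4),"ft",np.round(o["ft_force"],2),"w",round(float(o["grip_width"]),3),"j7",round(o["joint_pos"][6],2))
    for i in range(0,len(a),4): print(shift(o,a[i:i+3],a[i+3]))
E
python3 sh.py .67 -.118 .25 -.149 .67 -.118 .19 -.149
```

```text
0.15 [ 0.2817 -0.5576  0.2477] yaw 0.4678 tilt [-0.0006  0.0009] ft [0.18 0.71 0.54] w 1.002 j7 -0.09
(array([ 0.5448, -0.2173, -0.0021]), 0.6168)
(array([ 0.5448, -0.2172,  0.0579]), 0.6168)
```

Request:
{"op": "jog_arm", "data": {"steps": [0.085,0.045,-0.018,0,0.05,0.085,0.09,-0.036,0,0.11,0.085,0.135,-0.054,0,0.18,0.085,0.18,-0.072,0,0.25,0.085,0.225,-0.09,0,0.32,0.085,0.27,-0.108,0,0.38,0.085,0.315,-0.126,0,0.45,0.085,0.36,-0.144,0,0.52,0.085,0.405,-0.162,0,0.58,0.085,0.45,-0.18,0,0.617]}}

```text
clock: 1.15
position: [0.6032, -0.1927, 0.2482]
ee_rot: [0.997, -0.076, -0.0, 0.0]
ft_force: [0.6, -0.5, 0.7]
grip_width: 0.994
```

```bash
python3 sh.py .67 -.118 .19 -.149
```

```text
1.15 [ 0.6032 -0.1927  0.2482] yaw -0.1519 tilt [-0.0002 -0.0001] ft [ 0.64 -0.53  0.65] w 0.994 j7 -1.55
(array([ 0.0547, -0.084 ,  0.0581]), -0.0029)
```

Request:
{"op": "jog_arm", "data": {"steps": [0.085,0.02,-0.03,0.015,0,0.085,0.04,-0.06,0.035,0,0.085,0.055,-0.084,0.058,0,0.085,0.055,-0.084,0.058,0,0.085,0.055,-0.084,0.058,0,0.085,0.055,-0.084,0.058,0,0.085,0.055,-0.084,0.058,0,0.085,0.055,-0.084,0.058,0,0.085,0.055,-0.084,0.058,0,0.085,0.055,-0.084,0.058,0]}}

```text
clock: 2.15
position: [0.6692, -0.1197, 0.1907]
ee_rot: [0.997, -0.075, 0.0, 0.0]
ft_force: [-0.6, -0.2, 0.2]
grip_width: 0.996
```

```bash
cat > snap.py <<'E'
import sys
from workcell import manip
import cv2,numpy as np
c=manip.calibration("wrist") if sys.argv[1]=="wrist" else manip.calibration(sys.argv[1])
im,d=manip.camera(sys.argv[1]); n=sys.argv[2]
np.savez(f"pics/{n}.npz",im=im,d=d,**c); cv2.imwrite(f"pics/{n}.png",im[:,:,::-1])
E
python3 snap.py wrist w1; python3 sh.py
```

```text
2.2 [ 0.6692 -0.1196  0.1905] yaw -0.1495 tilt [ 0.0002 -0.0001] ft [-0.5   0.22  0.75] w 0.997 j7 -1.7
```

View pics/w1.png

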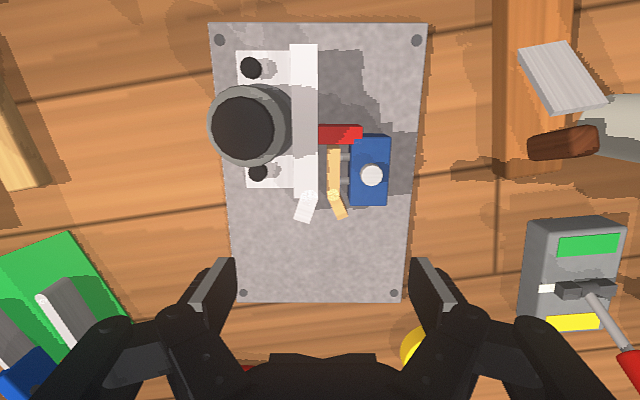

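Run:
```python
from h import *
im,d,K,T=load("w1")
a=cv2.resize(im[100:230,270:410],None,fx=5,fy=4.5,interpolation=cv2.INTER_NEAREST)
cv2.imwrite("pics/w1z.png",a[:,:,::-1])
for u,v in [(208,23),(428,23),(404,302),(230,304)]: print(np.round(cast(K,T,u,v,.01),4))
P=cloud(d,K,T)
for v in (155,165,175,185):
    print(v,[(u,tuple(im[v,u]),np.round(P[v,u],3).tolist()) for u in range(312,338,2)])
```

```text
[ 0.8303 -0.0401  0.01  ]
[ 0.801  -0.2355  0.01  ]
[ 0.5072 -0.1951  0.01  ]
[0.5354 0.0131 0.01  ]
155 [(312, (np.uint8(250), np.uint8(245), np.uint8(242)), [0.706, -0.116, 0.052]), (314, (np.uint8(249), np.uint8(244), np.uint8(241)), [0.705, -0.118, 0.051]), (316, (np.uint8(250), np.uint8(244), np.uint8(242)), [0.705, -0.12, 0.051]), (318, (np.uint8(130), np.uint8(120), np.uint8(117)), [0.701, -0.12, 0.029]), (320, (np.uint8(124), np.uint8(116), np.uint8(113)), [0.698, -0.122, 0.01]), (322, (np.uint8(127), np.uint8(117), np.uint8(114)), [0.698, -0.124, 0.01]), (324, (np.uint8(125), np.uint8(116), np.uint8(116)), [0.697, -0.126, 0.01]), (326, (np.uint8(143), np.uint8(120), np.uint8(105)), [0.697, -0.128, 0.01]), (328, (np.uint8(254), np.uint8(217), np.uint8(146)), [0.702, -0.13, 0.041]), (330, (np.uint8(246), np.uint8(208), np.uint8(141)), [0.702, -0.132, 0.042]), (332, (np.uint8(245), np.uint8(207), np.uint8(141)), [0.701, -0.134, 0.041]), (334, (np.uint8(245), np.uint8(207), np.uint8(141)), [0.701, -0.135, 0.042]), (336, (np.uint8(245), np.uint8(208), np.uint8(141)), [0.701, -0.1
[... 2363 characters left out ...]
 (320, (np.uint8(123), np.uint8(113), np.uint8(111)), [0.666, -0.117, 0.01]), (322, (np.uint8(121), np.uint8(113), np.uint8(110)), [0.666, -0.119, 0.009]), (324, (np.uint8(121), np.uint8(113), np.uint8(110)), [0.666, -0.121, 0.009]), (326, (np.uint8(147), np.uint8(121), np.uint8(100)), [0.665, -0.123, 0.009]), (328, (np.uint8(224), np.uint8(172), np.uint8(118)), [0.674, -0.126, 0.041]), (330, (np.uint8(245), np.uint8(206), np.uint8(139)), [0.674, -0.128, 0.041]), (332, (np.uint8(244), np.uint8(205), np.uint8(138)), [0.673, -0.13, 0.041]), (334, (np.uint8(244), np.uint8(203), np.uint8(137)), [0.673, -0.132, 0.042]), (336, (np.uint8(243), np.uint8(204), np.uint8(138)), [0.748, -0.132, 0.316])]
```

View pics/w1z.png

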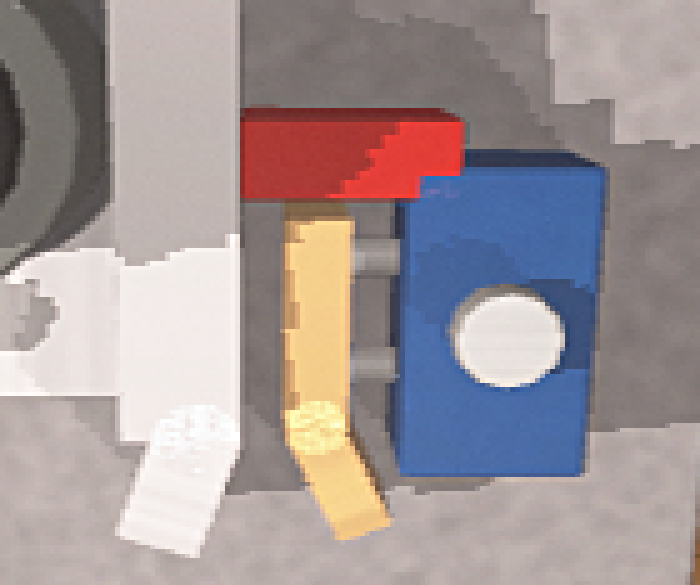

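Run:
```python
from h import *
im,d,K,T=load("w1")
g=im.astype(float)
F=[];S=[]
for v in range(146,190):
    # fence edge: threshold crossing with red channel, sub-pixel
    row=g[v,:,0]
    for arr,lo,hi,z,ch in ((F,312,323,.052,0),(S,323,331,.042,0)):
        r=g[v,lo:hi,ch]; a,b=r[0],r[-1]; m=(a+b)/2
        i=np.argmax(np.diff(np.sign(r-m))!=0); f=(m-r[i])/(r[i+1]-r[i])
        arr.append(cast(K,T,lo+i+f,v,z)[:2])
F=np.array(F);S=np.array(S)
for n,A in (('F',F),('S',S)):
    vx,vy,x0,y0=cv2.fitLine(A.astype(np.float32),cv2.DIST_HUBER,0,1e-4,1e-4).ravel()
    if vx<0: vx,vy=-vx,-vy
    print(n,'yaw',np.arctan2(vy,vx),x0,y0)
    if n=='F': nrm=np.array([-vy,vx]);p=np.array([x0,y0])
print('gap',np.median((S-p)@nrm),np.std((S-p)@nrm))
# stop front edge top z=.044, shadowy: red column 335, 
for u in (325,335,345):
    print([ (v,tuple(map(int,im[v,u]))) for v in range(140,147)])
for v in (143.5,144): print(np.round(cast(K,T,324,v,.044),4))
```

```text
F yaw -0.15112565 0.68913245 -0.11849633
S yaw -0.15505382 0.69059163 -0.12723836
gap -0.008423834536683685 0.0002918479937469916
[(140, (171, 56, 52)), (141, (173, 61, 57)), (142, (173, 56, 53)), (143, (179, 55, 51)), (144, (122, 83, 82)), (145, (123, 123, 121)), (146, (123, 116, 116))]
[(140, (170, 56, 52)), (141, (168, 56, 52)), (142, (174, 57, 54)), (143, (212, 61, 57)), (144, (115, 71, 59)), (145, (124, 105, 78)), (146, (128, 104, 74))]
[(140, (226, 62, 54)), (141, (227, 63, 58)), (142, (232, 65, 59)), (143, (245, 64, 59)), (144, (128, 81, 76)), (145, (112, 117, 114)), (146, (118, 111, 111))]
[ 0.7132 -0.1279  0.044 ]
[ 0.7127 -0.1279  0.044 ]
```

```bash
python3 sh.py .54 .215 .19 .15
```

```text
2.2 [ 0.6692 -0.1196  0.1905] yaw -0.1495 tilt [ 0.0002 -0.0001] ft [-0.5   0.22  0.75] w 0.997 j7 -1.7
(array([-0.1775, -0.3116,  0.0004]), -0.2995)
```

Request:
{"op": "jog_arm", "data": {"steps": [0.06,-0.024,-0.043,0,-0.04,0.06,-0.048,-0.086,0,-0.08,0.06,-0.072,-0.129,0,-0.12,0.06,-0.096,-0.172,0,-0.16,0.06,-0.12,-0.215,0,-0.2,0.06,-0.144,-0.258,0,-0.25,0.06,-0.166,-0.295,0,-0.3,0.06,-0.178,-0.312,0,-0.3,0.06,-0.178,-0.312,0,-0.3,0.06,-0.178,-0.312,0,-0.3]}}

```text
clock: 3.2
position: [0.5397, 0.2153, 0.1904]
ee_rot: [0.997, 0.076, 0.0, 0.0]
ft_force: [0.2, -0.7, -0.4]
grip_width: 0.707
```

```bash
python3 snap.py wrist w2; python3 sh.py
```

```text
3.25 [0.5402 0.2144 0.1903] yaw 0.1495 tilt [ 0.0004 -0.0007] ft [-0.02 -0.72  0.67] w 0.704 j7 -2.0
```

View pics/w2.png

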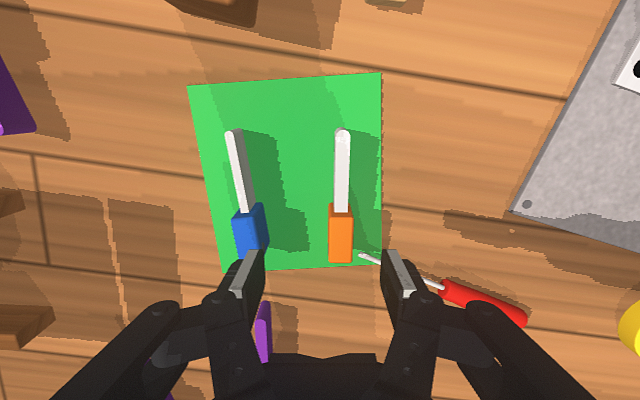

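Run:
```python
from h import *
im,d,K,T=load("w2")
hsv=cv2.cvtColor(im,cv2.COLOR_RGB2HSV);H,S,V=[hsv[...,i].astype(int) for i in range(3)]
roi=np.zeros(H.shape,bool); roi[195:275,225:365]=1
P=cloud(d,K,T)
for n,m in (('orange',roi&(H>8)&(H<16)&(S>200)&(V>200)&(P[...,2]>.045)),('blue',roi&(H>100)&(H<125)&(S>120)&(P[...,2]>.045))):
    ij=np.argwhere(m); W=np.array([cast(K,T,j,i,.051)[:2] for i,j in ij]).astype(np.float32)
    r=cv2.minAreaRect(W*1000); print(n,len(W),np.round(r,1) if 0 else r)
tips={'orange':(342.5,129.5),'blue':(231,131)}
for n,t in tips.items(): print(n,np.round(cast(K,T,*t,.037),4))
for n,t,z in (('drivertip',(360,254),.01),('driver2',(440,288),.01),('mat',(188,87),.003),('mat',(381,73),.003),('mat',(381,262),.003),('mat',(222,271),.003)): print(n,np.round(cast(K,T,*t,z),4))
print(P[256,365],P[285,430],P[292,450])
a=cv2.resize(im[110:290,215:395],None,fx=3.3,fy=3.3,interpolation=cv2.INTER_NEAREST)
cv2.imwrite("pics/w2z.png",a[:,:,::-1])
```

```text
orange 1060 ((496.41851806640625, 190.7880096435547), (49.08881759643555, 22.063398361206055), 9.11585807800293)
blue 908 ((487.4395446777344, 280.46710205078125), (48.18027114868164, 25.876310348510742), 13.90913200378418)
orange [0.5983 0.2056 0.037 ]
blue [0.5817 0.3054 0.037 ]
drivertip [0.4631 0.16   0.01  ]
driver2 [0.4332 0.0578 0.01  ]
mat [0.6129 0.3588 0.003 ]
mat [0.6537 0.1755 0.003 ]
mat [0.4529 0.1321 0.003 ]
mat [0.4125 0.3161 0.003 ]
[0.46286479 0.15455953 0.01279858] [0.61892038 0.22735193 0.31553266] [0.43801126 0.05263368 0.02351502]
```

View pics/w2z.png

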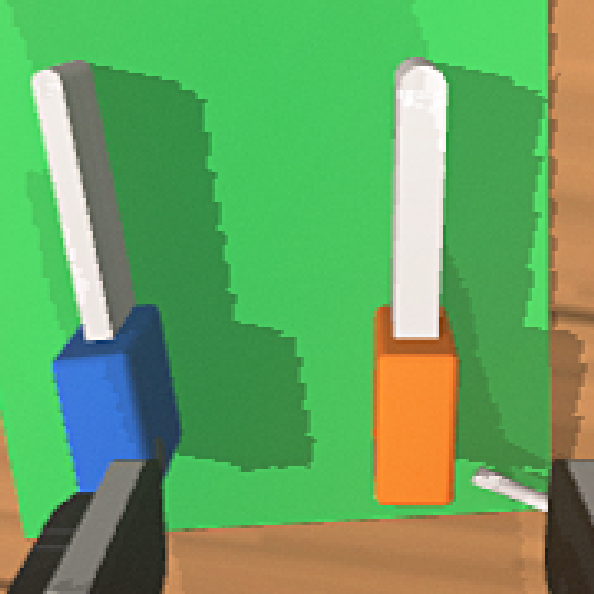

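```bash
python3 sh.py .4985 .1904 .12 .15  .4985 .1904 .03 .15
```

```text
3.25 [0.5402 0.2144 0.1903] yaw 0.1495 tilt [ 0.0004 -0.0007] ft [-0.02 -0.72  0.67] w 0.704 j7 -2.0
(array([-0.0448,  0.0175,  0.0703]), -0.0005)
(array([-0.0448,  0.0174,  0.1603]), -0.0005)
```

Request:
{"op": "jog_arm", "data": {"steps": [0.05,-0.03,0.012,0.03,0,0.05,-0.045,0.0175,0.06,0,0.05,-0.045,0.0175,0.09,0,0.05,-0.045,0.0175,0.12,0,0.05,-0.045,0.0175,0.145,0,0.05,-0.045,0.0175,0.16,0,0.05,-0.045,0.0175,0.16,0,0.02,-0.045,0.0175,0.16,0,0.0,-0.045,0.0175,0.16,0,0.0,-0.045,0.0175,0.16,0], "grip_force": 40}}

```text
clock: 4.25
position: [0.4988, 0.1917, 0.0317]
ee_rot: [0.997, 0.075, 0.001, -0.0]
ft_force: [0.0, -0.8, 5.4]
grip_width: 0.275
```

```bash
python3 sh.py
```

```text
4.25 [0.4988 0.1917 0.0317] yaw 0.1506 tilt [0.0025 0.0005] ft [ 0.02 -0.81  5.38] w 0.275 j7 -2.05
```

Request:
{"op": "jog_arm", "data": {"steps": [0.0,0,0,-0.02,0,0.0,0,0,-0.06,0,0.0,0,0,-0.085,0,0.0,0,0.02,-0.085,0,0.0,0,0.06,-0.085,0,0.0,0,0.1,-0.085,0,0.0,0,0.14,-0.085,0,0.0,0,0.18,-0.085,0,0.0,0,0.22,-0.085,0,0.0,0,0.24,-0.085,0]}}

```text
clock: 5.25
position: [0.5338, -0.0501, 0.1157]
ee_rot: [0.997, 0.073, 0.0, 0.001]
ft_force: [-0.7, 0.5, -2.8]
grip_width: 0.278
```

```bash
python3 sh.py .518 -.099 .115 -.151
```

```text
5.25 [ 0.5338 -0.0501  0.1157] yaw 0.1468 tilt [ 0.0005 -0.0016] ft [-0.66  0.54 -2.83] w 0.278 j7 -1.5
(array([-0.0228,  0.0461,  0.0008]), 0.2978)
```

Request:
{"op": "jog_arm", "data": {"steps": [0.0,-0.006,0.012,0,0.06,0.0,-0.012,0.024,0,0.14,0.0,-0.018,0.036,0,0.22,0.0,-0.023,0.046,0,0.298,0.0,-0.023,0.046,0,0.298,0.0,-0.023,0.046,0.02,0.298,0.0,-0.023,0.046,0.04,0.298,0.0,-0.023,0.046,0.04,0.298,0.0,-0.023,0.046,0.04,0.298,0.0,-0.023,0.046,0.04,0.298]}}

```text
clock: 6.25
position: [0.5188, -0.0944, 0.0765]
ee_rot: [0.997, -0.073, 0.001, 0.0]
ft_force: [0.4, 0.2, -2.7]
grip_width: 0.277
```

```bash
python3 snap.py wrist w3; python3 sh.py;python3 - <<'E'
from h import *
im,d,K,T=load("w3")
a=cv2.resize(im[0:300,200:440],None,fx=2.,fy=2.,interpolation=cv2.INTER_NEAREST)
cv2.imwrite("pics/w3z.png",a[:,:,::-1])
E
```

```text
6.3 [ 0.5188 -0.0945  0.0765] yaw -0.1464 tilt [ 0.0019 -0.0003] ft [ 0.49  0.83 -1.82] w 0.28 j7 -1.71
```

View pics/w3z.png

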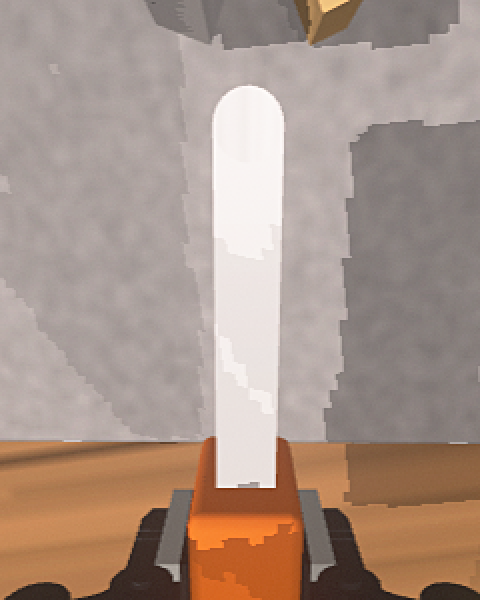

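Run:
```python
from h import *
im,d,K,T=load("w3")
o=np.array([.6446,-.1117]);e=np.array([np.cos(.151),-np.sin(.151)]);n=np.array([-e[1],e[0]])
def st(p): return np.round([(p[:2]-o)@e,(p[:2]-o)@n],4)
z=.0818
g=im.astype(float)
C=[]
for v in range(60,120,6):
    m=np.where(g[v,290:350].min(1)>205)[0]+290
    C.append(cast(K,T,(m[0]+m[-1])/2,v,z)); print(v,m[0],m[-1],st(C[-1]))
C=np.array(C);q=np.polyfit(C[:,0],C[:,1],1);print('blade yaw',np.arctan(q[0]))
print('tip',st(cast(K,T,324,43,z)),'tcp',st(np.array([.5188,-.0945])))
P=cloud(d,K,T);print(P[60,324],P[100,324])
```

```text
60 306 341 [-0.0324 -0.0019]
66 306 341 [-0.0344 -0.0019]
72 306 341 [-0.0364 -0.0019]
78 306 341 [-0.0384 -0.0019]
84 306 341 [-0.0405 -0.0019]
90 306 340 [-0.0426 -0.0018]
96 307 340 [-0.0448 -0.002 ]
102 307 340 [-0.0469 -0.002 ]
108 307 340 [-0.0491 -0.002 ]
114 307 340 [-0.0513 -0.002 ]
blade yaw -0.1442792940828251
tip [-0.0268 -0.002 ] tcp [-0.127  -0.0019]
[ 0.61235626 -0.10886822  0.08139011] [ 0.59861831 -0.10688556  0.08152009]
```

Request:
{"op": "jog_arm", "data": {"steps": [0.0,0,0.0045,0.02,0.006,0.0,0,0.0045,0.035,0.006,0.0,0,0.0045,0.035,0.006,0.0,0,0.0045,0.035,0.006,0.0,0.01,0.0045,0.035,0.006,0.0,0.02,0.0045,0.035,0.006,0.0,0.03,0.0045,0.035,0.006,0.0,0.04,0.0045,0.035,0.006,0.0,0.05,0.0045,0.035,0.006,0.0,0.05,0.0045,0.035,0.006]}}

```text
clock: 7.3
position: [0.5681, -0.1059, 0.0402]
ee_rot: [0.997, -0.076, 0.0, -0.0]
ft_force: [0.1, 1.5, -1.9]
grip_width: 0.274
```

```bash
python3 snap.py wrist w4; python3 sh.py;python3 - <<'E'
from h import *
im,d,K,T=load("w4")
a=cv2.resize(im[0:300,200:440],None,fx=2.,fy=2.,interpolation=cv2.INTER_NEAREST)
cv2.imwrite("pics/w4z.png",a[:,:,::-1])
o=np.array([.6446,-.1117]);e=np.array([np.cos(.151),-np.sin(.151)]);n=np.array([-e[1],e[0]])
from workcell import manip
p=manip.get_obs()["position"];print('tcp',(p[:2]-o)@e,(p[:2]-o)@n)
E
```

```text
7.35 [ 0.5675 -0.1059  0.0401] yaw -0.1524 tilt [0.0004 0.0006] ft [ 1.48  2.27 -2.15] w 0.275 j7 -1.72
tcp -0.07714540425533332 -0.005831524286237657
```

View pics/w4z.png

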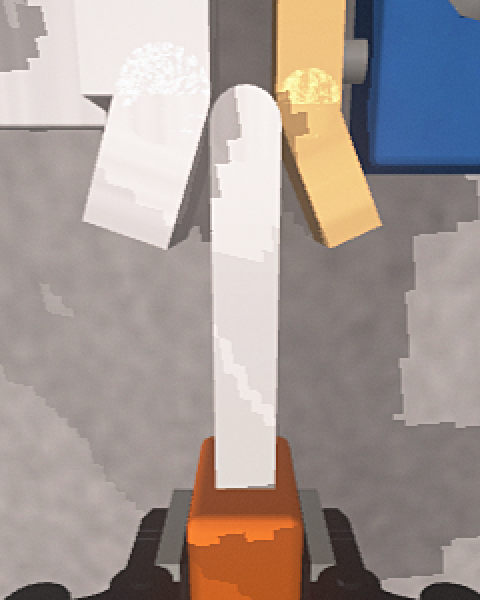

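Request:
{"op": "jog_arm", "data": {"steps": [0.0,0.01,0.0003,0,0,0.0,0.02,0.0003,0,0,0.0,0.028,0.0003,0,0,0.0,0.034,0.0003,0,0,0.0,0.039,0.0003,0,0,0.0,0.043,0.0003,0,0,0.0,0.046,0.0003,0,0,0.0,0.048,0.0003,0,0,0.0,0.048,0.0003,0,0,0.0,0.048,0.0003,0,0]}}

```text
clock: 8.35
position: [0.6129, -0.1138, 0.0397]
ee_rot: [0.997, -0.076, -0.001, -0.0]
ft_force: [-3.9, 3.7, -1.3]
grip_width: 0.279
```

```bash
python3 snap.py wrist w5; python3 sh.py;python3 - <<'E'
from h import *
im,d,K,T=load("w5")
a=cv2.resize(im[0:300,200:440],None,fx=2.,fy=2.,interpolation=cv2.INTER_NEAREST)
cv2.imwrite("pics/w5z.png",a[:,:,::-1])
o=np.array([.6446,-.1117]);e=np.array([np.cos(.151),-np.sin(.151)]);n=np.array([-e[1],e[0]])
from workcell import manip
p=manip.get_obs()["position"];print('tcp',(p[:2]-o)@e,(p[:2]-o)@n)
E
```

```text
8.4 [ 0.6129 -0.1139  0.0397] yaw -0.1531 tilt [-0.0027  0.0003] ft [-4.07  4.17 -2.83] w 0.274 j7 -1.72
tcp -0.030993788878050356 -0.006941178195612964
```

View pics/w5z.png

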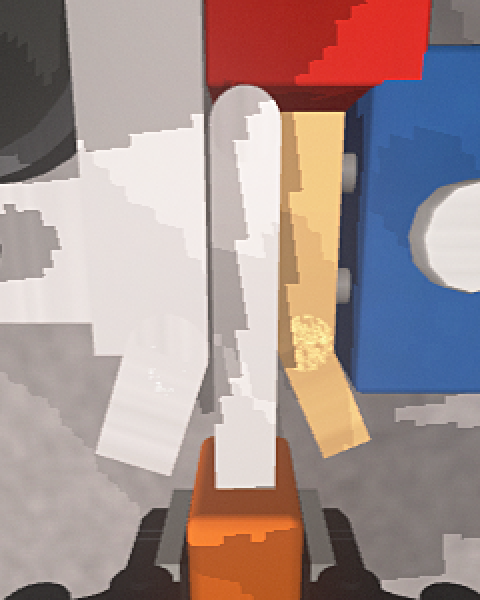

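Request:
{"op": "jog_arm", "data": {"steps": [0.0,0.0015,0,0,0,0.0,0.003,0,0,0,0.0,0.003,0,0,0,0.0,0.003,0,0,0,0.0,0.003,0,0,0,0.0,0.003,0,0,0,0.0,0.003,0,0,0,0.0,0.003,0,0,0,0.0,0.003,0,0,0,0.0,0.003,0,0,0]}}

```text
clock: 9.4
position: [0.6131, -0.114, 0.0391]
ee_rot: [0.997, -0.077, -0.004, -0.0]
ft_force: [-18.2, 6.5, 5.4]
grip_width: 0.276
```

```bash
python3 sh.py;python3 - <<'E'
from h import *
o=np.array([.6446,-.1117]);e=np.array([np.cos(.151),-np.sin(.151)]);n=np.array([-e[1],e[0]])
from workcell import manip
p=manip.get_obs()["position"];print('tcp',(p[:2]-o)@e,(p[:2]-o)@n)
E
```

```text
9.4 [ 0.6131 -0.114   0.0391] yaw -0.1532 tilt [-0.0089  0.0008] ft [-18.25   6.53   5.4 ] w 0.276 j7 -1.72
tcp -0.03083038467683409 -0.006995171645489567
```

Request:
{"op": "jog_arm", "data": {"steps": [0.0,-0.004,0,0,0,0.0,-0.012,0,0,0,0.0,-0.025,0,0,0,0.0,-0.04,0,0,0,0.0,-0.055,0,0,0,0.0,-0.07,0,0,0,0.0,-0.085,0,0,0,0.0,-0.1,0,0,0,0.0,-0.11,0,-0.03,0,0.0,-0.11,0,-0.075,0]}}

```text
clock: 10.4
position: [0.5051, -0.0983, 0.1141]
ee_rot: [0.997, -0.077, -0.003, 0.0]
ft_force: [1.8, -0.2, -2.6]
grip_width: 0.281
```

```bash
python3 snap.py scene s6; python3 sh.py .5002 .1912 .113 .15 .5002 .1912 .032 .15
```

```text
10.45 [ 0.5105 -0.0988  0.1233] yaw -0.1543 tilt [ 0.0075 -0.0024] ft [ 6.81 -0.36  5.93] w 0.276 j7 -1.68
(array([-0.0548, -0.285 ,  0.0095]), -0.3043)
(array([-0.0554, -0.2851,  0.0905]), -0.3043)
```

Request:
{"op": "jog_arm", "data": {"steps": [0.0,-0.005,-0.03,0,-0.03,0.0,-0.01,-0.065,0,-0.06,0.0,-0.017,-0.105,0,-0.1,0.0,-0.025,-0.145,0,-0.14,0.0,-0.033,-0.185,0,-0.18,0.0,-0.041,-0.225,0,-0.22,0.0,-0.049,-0.262,0,-0.26,0.0,-0.055,-0.285,0,-0.304,0.0,-0.055,-0.285,0,-0.304,0.0,-0.055,-0.285,0,-0.304]}}

```text
clock: 11.45
position: [0.4978, 0.1919, 0.1154]
ee_rot: [0.997, 0.075, 0.0, 0.0]
ft_force: [0.7, -0.4, -1.5]
grip_width: 0.279
```

```bash
python3 snap.py wrist w7; python3 sh.py .5002 .1912 .032 .15;python3 - <<'E'
from h import *
im,d,K,T=load("w7")
P=cloud(d,K,T)
for u,v in((324,60),(324,120),(324,255)):print(P[v,u])
print('tip',cast(K,T,324,43,P[60,324][2]))
E
```

```text
11.5 [0.498  0.191  0.1153] yaw 0.1491 tilt [ 0.0008 -0.0009] ft [ 0.07 -0.62 -2.85] w 0.273 j7 -2.0
(array([0.0022, 0.0001, 0.0833]), -0.0009)
[0.59134216 0.2053577  0.12190926]
[0.57059684 0.20214661 0.12078213]
[0.51809159 0.19409164 0.13032766]
tip [0.59678328 0.20619819 0.12190926]
```

View pics/w7.png

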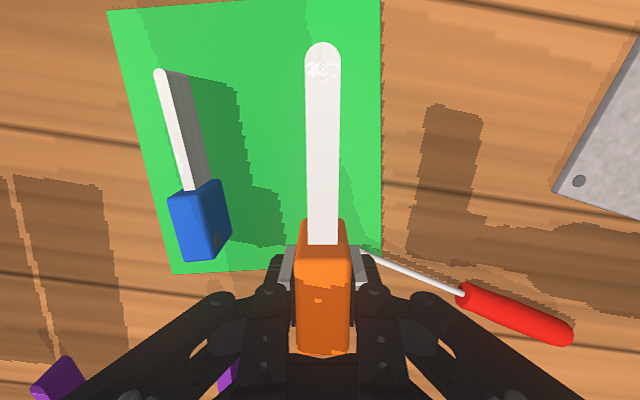

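Request:
{"op": "jog_arm", "data": {"steps": [0.0,0.01,0,0.02,0,0.0,0.015,0,0.045,0,0.0,0.015,0,0.065,0,0.0,0.015,0,0.076,0,0.0,0.015,0,0.081,0,0.0,0.015,0,0.083,0,0.0,0.015,0,0.084,0,0.0,0.015,0,0.084,0,0.0,0.015,0,0.084,0,0.0,0.015,0,0.084,0]}}

```text
clock: 12.5
position: [0.5127, 0.1947, 0.0318]
ee_rot: [0.997, 0.075, 0.0, -0.0]
ft_force: [-0.3, 0.0, -0.7]
grip_width: 0.278
```

```bash
python3 sh.py
```

```text
12.5 [0.5127 0.1947 0.0318] yaw 0.1508 tilt [0.001  0.0002] ft [-0.28  0.04 -0.71] w 0.278 j7 -2.06
```

Request:
{"op": "jog_arm", "data": {"steps": [0.035,0,0,0,0,0.045,0,0,0,0,0.045,0,0,0,0,0.045,0,0,0,0,0.045,0,0,-0.01,0,0.045,0,0,-0.03,0,0.045,0,0,-0.06,0,0.045,0,0,-0.1,0,0.045,0,0,-0.14,0,0.045,0,0,-0.16,0]}}

```text
clock: 13.5
position: [0.5133, 0.1953, 0.1958]
ee_rot: [0.997, 0.076, 0.002, -0.001]
ft_force: [-0.3, 0.9, -0.7]
grip_width: 0.524
```

```bash
python3 snap.py wrist w8; python3 snap.py top t8; python3 sh.py
python3 - <<'E'
from h import *
im,d,K,T=load("t8")
a=cv2.resize(im[100:250,220:480],None,fx=3,fy=3,interpolation=cv2.INTER_CUBIC)
cv2.imwrite("pics/t8z.png",a[:,:,::-1])
E
```

```text
13.6 [0.5138 0.1954 0.1955] yaw 0.1509 tilt [0.0061 0.0017] ft [-0.26 -0.66 -0.86] w 0.526 j7 -1.97
```

View pics/w8.png

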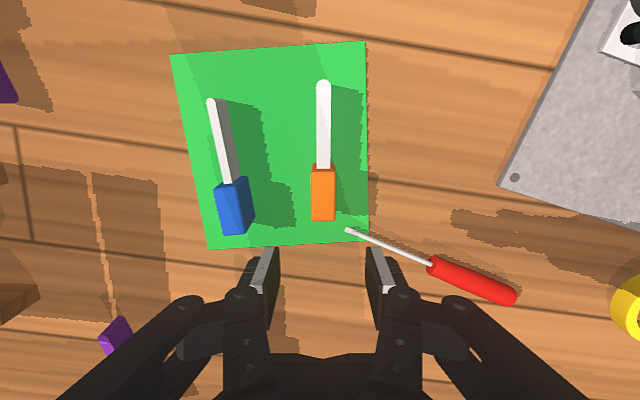

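View pics/t8z.png

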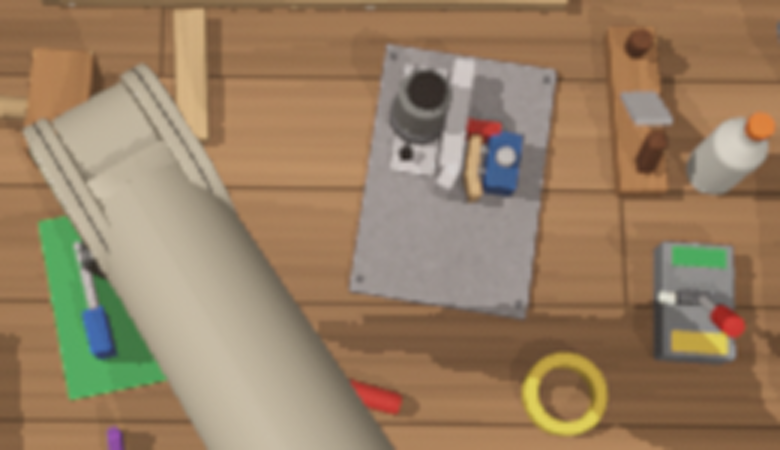

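```bash
python3 sh.py .46 -.36 .23 -.06
```

```text
13.6 [0.5138 0.1954 0.1955] yaw 0.1509 tilt [0.0061 0.0017] ft [-0.26 -0.66 -0.86] w 0.526 j7 -1.97
(array([-0.1365,  0.541 , -0.0357]), 0.2109)
```

Request:
{"op": "jog_arm", "data": {"steps": [0.0,-0.005,0.025,-0.03,0.02,0.0,-0.015,0.068,-0.035,0.04,0.0,-0.026,0.112,-0.035,0.06,0.0,-0.037,0.156,-0.035,0.08,0.0,-0.048,0.2,-0.035,0.1,0.0,-0.059,0.244,-0.035,0.12,0.0,-0.07,0.288,-0.035,0.14,0.0,-0.081,0.332,-0.035,0.16,0.0,-0.092,0.376,-0.035,0.19,0.0,-0.105,0.42,-0.035,0.211]}}

```text
clock: 14.6
position: [0.471, -0.238, 0.226]
ee_rot: [1.0, -0.03, -0.0, -0.0]
ft_force: [0.7, -0.2, 0.3]
grip_width: 0.002
```

```bash
python3 sh.py .46 -.36 .23 -.06
```

```text
14.6 [ 0.471 -0.238  0.226] yaw -0.061 tilt [-0.0003  0.0002] ft [ 0.75 -0.21  0.34] w 0.002 j7 -1.27
(array([-0.0035,  0.1225, -0.004 ]), -0.001)
```

Request:
{"op": "jog_arm", "data": {"steps": [0.0,0,0.03,0,0,0.0,0,0.07,0,0,0.0,-0.002,0.105,0,0,0.0,-0.004,0.122,0,0,0.0,-0.004,0.122,0,0,0.0,-0.004,0.122,0,0,0.0,-0.004,0.122,0,0,0.0,-0.004,0.122,0,0,0.0,-0.004,0.122,0,0,0.0,-0.004,0.122,0,0]}}

```text
clock: 15.6
position: [0.4605, -0.3575, 0.2265]
ee_rot: [1.0, -0.03, 0.0, 0.0]
ft_force: [-0.6, 0.3, -0.8]
grip_width: -0.0
```

```bash
python3 snap.py wrist w9; python3 sh.py
```

```text
15.65 [ 0.4604 -0.3577  0.2265] yaw -0.0597 tilt [ 0.0002 -0.0001] ft [-0.79  0.01  0.12] w -0.0 j7 -1.06
```

View pics/w9.png

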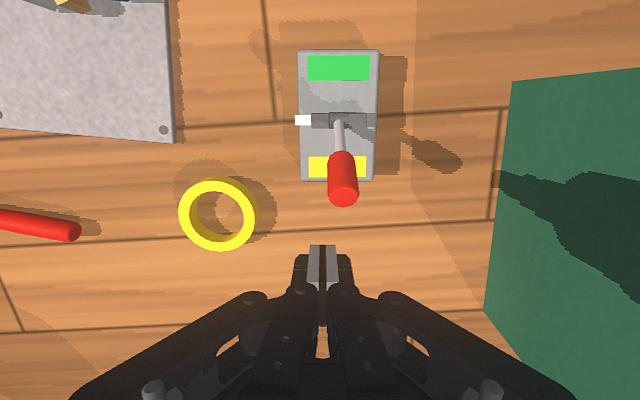

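Run:
```python
from h import *
im,d,K,T=load("w9");P=cloud(d,K,T)
q=[cast(K,T,u,v,.038)[:2] for u,v in ((298,52),(379,51),(376,180),(302,181))]
q=np.array(q);print(np.round(q,4),q.mean(0),'yaws',np.arctan2(*(q[0]-q[3])[::-1]),np.arctan2(*(q[1]-q[2])[::-1]))
hsv=cv2.cvtColor(im,cv2.COLOR_RGB2HSV)
m=((hsv[...,0]<6)|(hsv[...,0]>174))&(hsv[...,1]>150); m[:,:300]=0;m[:140]=0;m[230:]=0
W=P[m];print(len(W),W.mean(0),W.min(0),W.max(0)); print('end',cast(K,T,343,191,.1337),P[191,343],P[160,342])
for nm,lo,hi in(('y',20,34),('g',50,75)):
    mm=(hsv[...,0]>lo)&(hsv[...,0]<hi)&(hsv[...,1]>120);mm[:,:297]=0;mm[:,380:]=0;mm[185:]=0
    v,u=np.argwhere(mm).mean(0);print(nm,cast(K,T,u,v,.04))
```

```text
[[ 0.5867 -0.342 ]
 [ 0.583  -0.4184]
 [ 0.4575 -0.4153]
 [ 0.4611 -0.3357]] [ 0.52208307 -0.3778586 ] yaws -0.049442373331665915 -0.02529557157231163
1473 [ 0.48450748 -0.37374761  0.13050781] [ 0.42390343 -0.38505145 -0.00053983] [ 0.54050979 -0.3624008   0.35159556]
end [ 0.47573481 -0.37421051  0.1337    ] [ 0.47791398 -0.37381321  0.14103049] [ 0.49660891 -0.37516176  0.11896335]
y [ 0.47625289 -0.36988639  0.04      ]
g [ 0.57059246 -0.3790571   0.04      ]
```

```bash
python3 sh.py .40 -.370 .12 -.05 .495 -.375 .12 -.05
```

```text
15.65 [ 0.4604 -0.3577  0.2265] yaw -0.0597 tilt [ 0.0002 -0.0001] ft [-0.79  0.01  0.12] w -0.0 j7 -1.06
(array([-0.0596,  0.0159,  0.1065]), -0.0097)
(array([0.0355, 0.0152, 0.1065]), -0.0097)
```

Request:
{"op": "jog_arm", "data": {"steps": [0.0,-0.03,0.008,0,-0.01,0.0,-0.06,0.0155,0.0,-0.01,0.0,-0.06,0.0155,0.03,-0.01,0.0,-0.06,0.0155,0.07,-0.01,0.0,-0.06,0.0155,0.1065,-0.01,0.0,-0.06,0.0155,0.1065,-0.01,0.0,-0.06,0.0155,0.1065,-0.01,0.0,-0.045,0.0155,0.1065,-0.01,0.0,-0.03,0.0155,0.1065,-0.01,0.0,-0.015,0.0155,0.1065,-0.01]}}

```text
clock: 16.65
position: [0.4462, -0.3736, 0.123]
ee_rot: [1.0, -0.025, 0.002, 0.001]
ft_force: [-0.4, 1.2, 0.6]
grip_width: -0.001
```

```bash
python3 snap.py wrist w10; python3 sh.py
```

```text
16.7 [ 0.4487 -0.3729  0.123 ] yaw -0.0484 tilt [ 0.005  -0.0025] ft [0.92 1.67 0.69] w 0.0 j7 -1.02
```

View pics/w10.png

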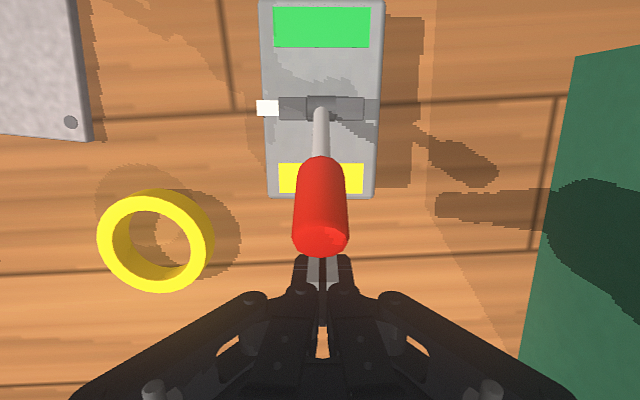

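Request:
{"op": "jog_arm", "data": {"steps": [0.0,0.006,0,0,0,0.0,0.012,0,0,0,0.0,0.018,0,0,0,0.0,0.024,0,0,0,0.0,0.03,0,0,0,0.0,0.035,0,0,0,0.0,0.039,0,0,0,0.0,0.042,0,0,0,0.0,0.042,0,0,0,0.0,0.042,0,0,0]}}

```text
clock: 17.7
position: [0.4865, -0.3744, 0.1197]
ee_rot: [1.0, -0.025, 0.0, -0.0]
ft_force: [-0.4, 0.0, 0.7]
grip_width: 0.002
```

```bash
python3 snap.py wrist w11;python3 snap.py scene s11; python3 sh.py
python3 - <<'E'
from h import *
im,d,K,T=load("s11")
a=cv2.resize(im[270:400,180:330],None,fx=4,fy=4,interpolation=cv2.INTER_CUBIC)
b=cv2.resize(load("w11")[0][:300,170:470],None,fx=1.,fy=1.)
c=np.zeros((520,900,3),np.uint8);c[:,:600]=a;c[:300,600:]=b
cv2.imwrite("pics/c11.png",cv2.resize(c,(790,456))[:,:,::-1])
E
```

```text
17.8 [ 0.4865 -0.3745  0.1199] yaw -0.05 tilt [0.0004 0.    ] ft [ 0.51  0.97 -0.09] w 0.001 j7 -1.06
```

View pics/c11.png

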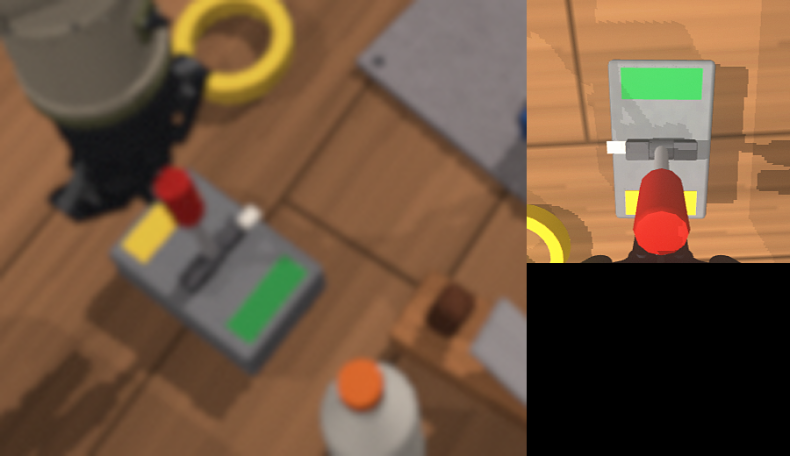

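```bash
cat > ang.py <<'E'
import sys
from h import *
from scipy.optimize import brentq
im,d,K,T=load(sys.argv[1])
hsv=cv2.cvtColor(im,cv2.COLOR_RGB2HSV)
v=float(sys.argv[2]) # row of end-face centre
f=lambda a: proj(K,T,[.522+.1075*np.sin(a),-.3765,.045+.1075*np.cos(a)])[1]-v
for a in np.arange(-.6,.7,.1): print(round(a,1),round(f(a)+v,1),end=' | ')
s=[a for a in np.arange(-.7,.7,.01) if f(a)*f(a+.01)<0]
print('\nsel',[.6+a for a in s])
P=cloud(d,K,T);print(P[int(v),int(sys.argv[3])])
E
python3 ang.py w11 265 322; python3 ang.py w10 241 322;python3 ang.py w9 191 343
```

```text
-0.6 342.3 | -0.5 335.2 | -0.4 324.5 | -0.3 309.8 | -0.2 290.9 | -0.1 267.8 | -0.0 240.7 | 0.1 210.4 | 0.2 177.9 | 0.3 144.3 | 0.4 111.2 | 0.5 80.0 | 0.6 51.8 | 
sel [np.float64(0.5100000000000006)]
[ 0.51180527 -0.37575673  0.15094625]
-0.6 261.0 | -0.5 247.7 | -0.4 230.3 | -0.3 208.4 | -0.2 181.9 | -0.1 151.0 | -0.0 116.4 | 0.1 79.1 | 0.2 40.5 | 0.3 2.4 | 0.4 -33.5 | 0.5 -65.5 | 0.6 -92.4 | 
sel [np.float64(0.14000000000000024)]
[ 0.47420664 -0.37494569  0.14075053]
-0.6 208.8 | -0.5 199.8 | -0.4 189.0 | -0.3 176.5 | -0.2 162.5 | -0.1 147.1 | -0.0 130.6 | 0.1 113.4 | 0.2 95.9 | 0.3 78.5 | 0.4 61.7 | 0.5 46.1 | 0.6 31.9 | 
sel [np.float64(0.18000000000000027)]
[ 0.47791398 -0.37381321  0.14103049]
```

Request:
{"op": "jog_arm", "data": {"steps": [0.0,0.004,0,0,0,0.0,0.007,0,0,0,0.0,0.007,0,0,0,0.0,0.007,0,0,0,0.0,0.007,0,0,0,0.0,0.007,0,0,0,0.0,0.007,0,0,0,0.0,0.007,0,0,0,0.0,0.007,0,0,0,0.0,0.007,0,0,0]}}

```text
clock: 18.8
position: [0.4934, -0.375, 0.1199]
ee_rot: [1.0, -0.025, 0.0, 0.0]
ft_force: [-0.0, 0.1, -0.0]
grip_width: -0.003
```

```bash
python3 snap.py wrist w12; python3 sh.py;python3 ang.py w12 240 322
```

```text
18.85 [ 0.4933 -0.375   0.1198] yaw -0.0502 tilt [ 0.0001 -0.0001] ft [-0.17  0.78  0.79] w 0.001 j7 -1.07
-0.6 353.7 | -0.5 347.5 | -0.4 337.7 | -0.3 324.0 | -0.2 306.2 | -0.1 284.2 | -0.0 258.4 | 0.1 229.3 | 0.2 197.8 | 0.3 165.2 | 0.4 132.7 | 0.5 101.9 | 0.6 73.8 | 
sel [np.float64(0.6600000000000007)]
[ 0.52832271 -0.37681217  0.15108597]
```

View pics/w12.png

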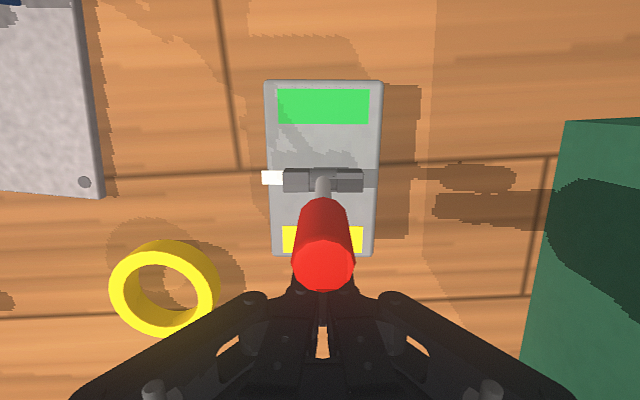

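Request:
{"op": "jog_arm", "data": {"steps": [0.0,0,0,0,0,0.0,0,0,0,0,0.0,0,0,0,0,0.0,0.006,0,0,0,0.0,0.012,0,0,0,0.0,0.018,0,0,0,0.0,0.024,0,0,0,0.0,0.03,0,0,0,0.0,0.035,0,0,0,0.0,0.035,0,0,0]}}

```text
clock: 19.85
position: [0.529, -0.3763, 0.1194]
ee_rot: [1.0, -0.025, 0.0, -0.0]
ft_force: [-1.8, -0.2, -0.4]
grip_width: -0.004
```

```bash
python3 snap.py wrist w13; python3 sh.py;python3 ang.py w13 240 322
```

```text
19.9 [ 0.5289 -0.3764  0.1196] yaw -0.0496 tilt [0.0005 0.0003] ft [-0.62  0.09 -0.45] w 0.003 j7 -1.1
-0.6 410.4 | -0.5 407.9 | -0.4 402.2 | -0.3 393.0 | -0.2 379.9 | -0.1 363.0 | -0.0 342.2 | 0.1 318.0 | 0.2 291.0 | 0.3 262.2 | 0.4 232.6 | 0.5 203.5 | 0.6 175.8 | 
sel [np.float64(0.970000000000001)]
[ 0.5612099  -0.3779566   0.14480494]
```

View pics/w13.png

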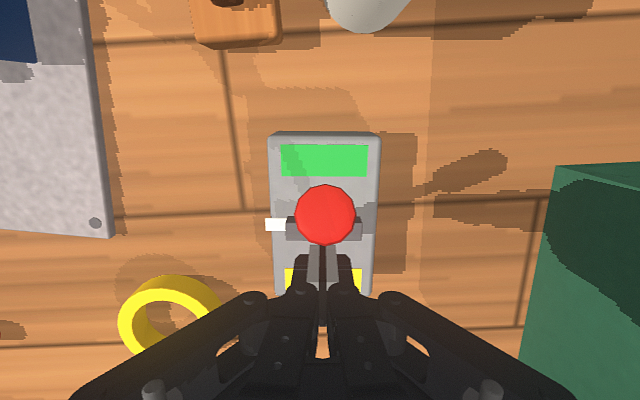

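Request:
{"op": "jog_arm", "data": {"steps": [0.0,0.003,0,0,0,0.0,0.006,0,0,0,0.0,0.009,0,0,0,0.0,0.011,0,0,0,0.0,0.012,0,0,0,0.0,0.012,0,0,0,0.0,0.012,0,0,0,0.0,0.012,0,0,0,0.0,0.012,0,0,0,0.0,0.012,0,0,0]}}

```text
clock: 20.9
position: [0.5395, -0.3775, 0.1199]
ee_rot: [1.0, -0.025, -0.001, -0.0]
ft_force: [-6.0, 1.4, 2.4]
grip_width: -0.001
```

```bash
python3 snap.py wrist w14; python3 sh.py;python3 ang.py w14 240 322
```

```text
20.95 [ 0.5396 -0.3775  0.1199] yaw -0.0506 tilt [-0.0014  0.0003] ft [-6.14  2.12  1.76] w -0.002 j7 -1.11
-0.6 424.3 | -0.5 422.6 | -0.4 417.9 | -0.3 409.8 | -0.2 397.9 | -0.1 382.3 | -0.0 362.8 | 0.1 339.9 | 0.2 314.2 | 0.3 286.5 | 0.4 257.9 | 0.5 229.3 | 0.6 202.0 | 
sel [np.float64(1.060000000000001)]
[ 0.55871364 -0.3784326   0.11817699]
```

View pics/w14.png

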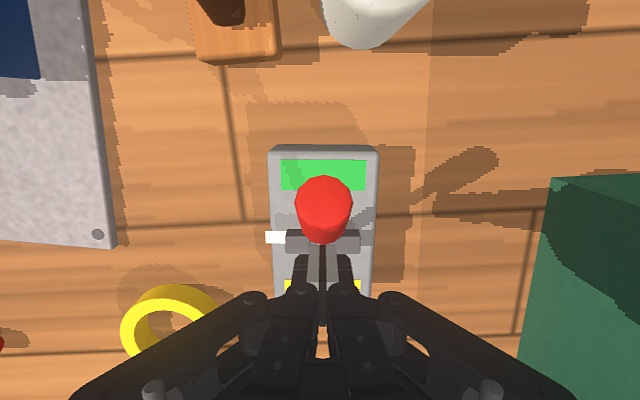

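Request:
{"op": "jog_arm", "data": {"steps": [0.0,-0.01,0,0,0,0.0,-0.03,0,0,0,0.0,-0.06,0,-0.01,0,0.0,-0.09,0,-0.04,0,0.0,-0.12,0,-0.08,0,0.0,-0.13,0,-0.12,0,0.0,-0.13,0,-0.14,0,0.0,-0.13,0,-0.14,0,0.0,-0.13,0,-0.14,0,0.0,-0.13,0,-0.14,0]}}

```text
clock: 21.95
position: [0.4102, -0.3705, 0.2587]
ee_rot: [1.0, -0.025, -0.0, -0.0]
ft_force: [-0.5, -0.3, 0.4]
grip_width: 0.002
```

```bash
python3 snap.py wrist w15; python3 snap.py top t15;python3 sh.py;python3 ang.py w15 100 330|head -1
python3 - <<'E'
from h import *
a=cv2.resize(load("t15")[0][100:250,220:480],None,fx=2.6,fy=2.6,interpolation=cv2.INTER_CUBIC)
cv2.imwrite("pics/t15z.png",a[:,:,::-1])
E
```

```text
22.05 [ 0.4102 -0.3705  0.2585] yaw -0.0499 tilt [-0.0013  0.0012] ft [-0.73  0.59 -0.29] w -0.0 j7 -0.98
-0.6 138.7 | -0.5 127.8 | -0.4 115.4 | -0.3 101.6 | -0.2 86.6 | -0.1 70.5 | -0.0 53.8 | 0.1 36.8 | 0.2 19.8 | 0.3 3.5 | 0.4 -12.0 | 0.5 -26.0 | 0.6 -38.4 |
```

View pics/w15.png

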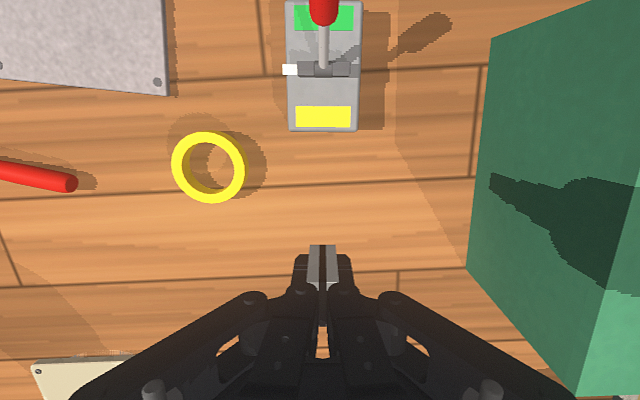

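View pics/t15z.png

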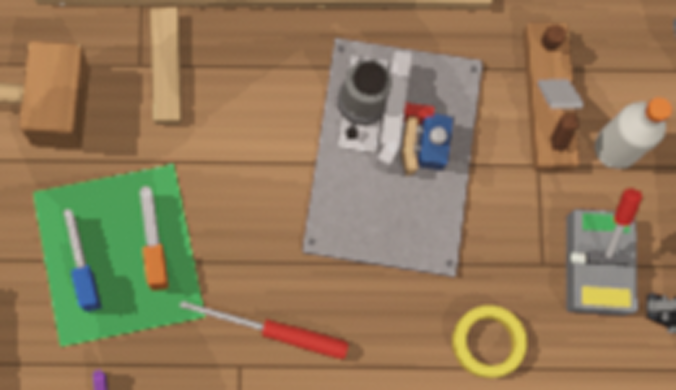

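Run:
```python
from h import *
im,d,K,T=load("t15")
for n,KT in (("top",(K,T)),):
  for a in (.3,.4,.45,.5,.6): 
    c=proj(K,T,[.522+.085*np.sin(a),-.378,.045+.085*np.cos(a)]); print(a+.6,c)
hsv=cv2.cvtColor(im,cv2.COLOR_RGB2HSV);m=((hsv[...,0]<6)|(hsv[...,0]>174))&(hsv[...,1]>150);m[:,:445]=0;m[:160]=0;m[200:]=0;m[:,475:]=0
print(np.argwhere(m).mean(0)[::-1],m.sum())
im,d,K,T=load("top0");print([proj(K,T,[.522+.085*np.sin(a),-.376,.045+.085*np.cos(a)]).round(1) for a in(-.6,-.45,-.3)])
```

```text
0.8999999999999999 [462.75854472 185.93391482]
1.0 [462.241902   183.66242359]
1.05 [461.95227874 182.59402593]
1.1 [461.64305774 181.5743693 ]
1.2 [460.96995559 179.69163306]
[461.13483146 178.87640449] 89
[array([462.3, 209.9]), array([462.9, 205.9]), array([463.2, 201.9])]
```

Top view puts the grip at about 1.2 rad (fully green). Both gauges stand on the mat and the robot is clear of everything, so I'm handing in.

```bash
python3 -c "
from workcell import manip
print(manip.hand_in())"
```

```text
the job is handed in; nothing more can be done
None
```

The job is handed in at about 22 s of the 72 s allowed. My checks indicate every step was met, but the hand-in reports no verdict.

- **Fit:** I measured the gap at rest at about 8.4 mm in the wrist camera, so I used the thick (orange) gauge and did not try the thin one. It slid in along the fence, pushed the shoe back with light drag, and reached the red stop. Pressing on gave 18 N with no further movement, and I held it there for about 1 s.
- **Return to mat:** I drew it out and stood it upright on the mat, about 15 mm further from the screwdriver tip than where it started. Both gauges look upright, released and on the mat in the final top view.
- **Selector:** I pushed it from about 0.16 rad to about 0.58 rad, held it at off for about 1 s, then pushed it to its green limit, where it resisted with about 6 N. The final top view puts it at about 1.2 rad.
- **Clearance:** The gripper was clear of everything, and none of the bystanders looked moved in the pictures.

Two readings were slightly off from expected:
- The selector did not start fully on the yellow side; my image estimates were 0.14 and 0.18 rad rather than 0.
- The wrist force read about 5 N upward when I first gripped the gauge; it gripped, lifted and seated normally afterwards.

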